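# Open the child-locked dishwasher-tablet box

### The arm

A 6-joint arm with a two-finger parallel gripper is mounted at the origin on a cart in front of the work surface, level with it; the furniture and walls round the work are solid. World frame = base frame: x ahead of the robot, y to its left, z up, the work surface at z = 0. Lengths are in mm, angles in degrees, forces in N, time in s.
With the tool pointing down it reaches from about 350 to 850 mm from the base axis. Payload 8.1 kg.
Tool frame: the origin (TCP) lies between the finger pads; the fingertips stand 22 mm ahead of it and the grasp point (between the pads) lies 3 mm ahead of it; z points along the fingers, y is the direction in which the jaws open and shut (so a half turn about z gives the same grasp; the last joint's range is limited). The gripper opens to 85 mm and grips with 20 to 120 N. Pads are 22 mm wide; open, the fingers measure 114 mm over their backs; the gripper's body (76 mm by 85 mm) begins 54 mm behind the grasp point. The pads swing forward as they close: fully open they stand 13 mm farther back than shut.
Start: joints at [64.263, 7.471, 85.268, -0, 87.261, -4.893], TCP at [213.476, 560.744, 253.292] pointing down, gripper open.
Joint ranges: [-169.43, 169.43], [-51.17, 129.36], [1.28, 143.12], [-76.62, 256.62], [0, 156.53], [-152.29, 152.29]. Speed limits (degrees/s): [136.94, 136.94, 159.86, 180, 180, 180].

### API

Orientations are given as [roll, pitch, yaw] about the fixed x, y, z axes, in that order (R = Rz(yaw) Ry(pitch) Rx(roll)).
In Python, from bench import r gives the robot as it stands.
- The arm moves only by the tool drive_tool, never from a script. Its argument "moves" is a list of rows, each a list of 2 entries, a list of its own where there are three numbers: the shift along the world's x, y, z in mm, then the turn about the world's z in degrees. A call has exactly 8 rows; each row is the pose to reach, as a shift and turn from the pose commanded when the call began; what a row does not reach only later rows make up. A row lasts 1/12 s, in which the tool goes at most 41.7 mm and 7.16 degrees, less where a joint would pass 70% of its speed; a pose out of reach is approached as far as the arm can. A call with a gripper value outside its range is refused whole. "fingers" is the finger opening in mm, from 0 to 85.4, set as the call begins (left out, the last holds). The fingers move at their own pace and stop on an object; "squeeze" is the grip in N (left out, the last holds). Time passes only in rows, so rows that repeat a pose let the fingers close, or fill a call up. It gives the time, the measured TCP pose, the force and the opening at its end, in the units of the state.
- r.sense(): the state, without advancing time (a new reading comes with each control period).
- r.snapshot(name): name is "side" or "top"; returns a dict with "pixels" (384x512x3 uint8, red, green, blue), "camera_matrix" (3x3 intrinsics, pixels), "k1" (the pictures are not rectified: a ray, as slopes to the right and down, at radius r is drawn at 1 + k1 r^2 times it, then the intrinsics apply), "xyz" and "orientation" of the camera in the world. Camera axes: x right, y down, z forward; pixel columns grow to the right and rows downward; lengths in mm; the calibration is good to about 2 mm. A picture is of the moment at which its call begins. There is no depth.
- r.hand_in(): hands the job in, once; it reports no verdict.
The state is a dict: "time": time; "joint_pos": joint angles; "qd": joint speeds; "joint_efforts": joint torques, N m; "tool_pos": TCP position; "tcp_rot": TCP orientation; "ft_force": force on the tool from outside, world axes, zero at the start; "wrist_torque": the same for the moment, N m; "finger_gap": finger opening in mm.
Only numpy, scipy, OpenCV 4.12 (cv2) and the standard library are available. Lean on these libraries where they do the work, as an engineer would, in place of code of your own. Each camera call takes 0.05 s, during which the arm holds its last target.

### The job

The dishwasher is to be loaded: open the tablet box. With a fingertip in the lid's opening, press the orange child-lock catch down and keep it down while you push the lid the way its chevrons point, so that the lid slides over the catch; push it on until it is fully open against its stop and the catch has sprung up again behind it. Only press and push: do not force anything or lift the lid off its rails, leave the other things where they stand, and finish with the hand clear.

Things in the scene. Friction and masses are not known exactly. Their poses are not given: they have to be found in the camera images.
- tablet_box: off-white dishwasher-tablet box with a blue-grey lid, 150 mm (its x) by 296 mm (its y), 82 mm high, feet stuck to the worktop: it does not move. Origin: centre of its underside, z up, y = the way the lid opens. The lid runs along y on rails 70 mm above the worktop, under side lips 82 mm high (112 mm clear between them); end walls 81 mm high stop it.
- tablet_lid: flat lid, 121 mm (x) by 155 mm (y), 6 mm thick, about 0.25 kg, loose but captive under the lips with 1.5 mm play, a few N of friction. Origin: centre of its underside, axes as the box's: at y = -64 mm in the box's frame when shut, +65 mm against the far stop (130 mm of travel). White chevrons on its top point to +y.
- lid_opening (a point): centre of the finger opening through the lid, at the lid's top, 76 mm above the worktop; 46 mm (x) by 48 mm (y). A fingertip pushing its +y edge moves the lid. Under it and all along the middle of the box (x = 0) nothing but the catch is higher than 60 mm above the worktop, so a fingertip 64 to 70 mm up can travel with the lid.
- catch_top (a point): centre of the top of the orange spring catch, a flat plate 34 mm (x) by 43 mm (y) that fills the lid's opening to about 2.5 mm at either y end and so locks the lid. Up, its top is 79 mm above the worktop (3 mm above the lid), at x = 0, y = -105 mm in the box's frame; it moves only up and down, not with the lid.
- child_catch (a joint): how far the catch is pressed down, m: 0 = up (locks); 0.009 = just level with the lid's underside; 0.014 = bottom stop; press to about 0.012. Spring: 2 N at first, 5 N at the bottom. Once the lid has moved some 5 mm over the held catch it keeps it down; after about 65 mm it is past and the catch springs up by itself.
- tin_tomato: unopened round tin with a teal label, 75 mm across, 58 high, beside the far end of the tablet box; origin at its underside; leave it alone
- salt_shaker: clear salt shaker with a grey cap, 44 mm across, 90 high, beside the catch end of the tablet box; origin at its underside; leave it alone
- mug_dry: white mug with thin red lines, 82 mm across, 94 high, to the right; origin at its underside; leave it alone
- apple: red apple, 75 mm, to the left; origin at its underside; leave it alone
- lemon: yellow lemon, 78x55 mm, to the left; origin at its underside; leave it alone
- teaspoon: steel teaspoon lying flat, 130 mm long, to the left; origin at its underside; leave it alone

How it is judged (in metres and radians):
On the way, in this order (a step that is already met when the one before it is completed fails the run):
1. the catch is pressed down by the fingers, clear of the lid, while the lid is still shut (value of joint child_catch above 0.0088 m and y of tablet_lid in the frame of tablet_box below -0.058 m and contact force between the fingers and tablet_box above 0.5 N), for 0.05 s.
2. the lid has been slid over the catch, which it now keeps down (value of joint child_catch above 0.0065 m and y of tablet_lid in the frame of tablet_box above -0.045 m), for 0.02 s.
At the end, for the whole second after the job is handed in: the lid is fully open (within 12 mm of its far stop), lies flat in its rails and is at rest, and the catch has sprung up again (within 2 mm) (y of tablet_lid in the frame of tablet_box above 0.053 m and value of joint child_catch below 0.002 m and linear speed of tablet_lid below 0.01 m/s and z of tablet_lid in the frame of tablet_box below 0.075 m and angle between tablet_lid's own z axis and vertical below 0.05 rad); the robot touches nothing.
It fails at once if the lid is lifted or levered out of its rails (z of tablet_lid in the frame of tablet_box above 0.08 m or angle between tablet_lid's own z axis and vertical above 0.12 rad).
It fails at once if the lid, the catch or the box is forced (more than 60 N) (contact force between the fingers and tablet_lid above 60 N or contact force between the fingers and tablet_box above 60 N).
It fails at once if one of the other things is shifted by more than 30 mm or lifted (distance of any of tin_tomato, salt_shaker, mug_dry, apple, lemon, teaspoon from where it was at the start of the episode above 0.03 m).
It also fails if it takes over 38 s, if anything falls off the work surface, if the arm or the gripper's body presses on something with over 40 N, if the wrist force passes 120 N, or if a joint passes its speed limit or range.

## Working session

There is one attempt and no reset: what is moved stays moved. The work goes in short steps, Python scripts to look and compute and a tool call to move; the robot and the scene stay as the last step left them, time stands still between calls to the robot, and variables do not carry over. Pictures are saved under pics/ and viewed, and the job is handed in when it is done.

Besides the shell and the picture viewer there is one more tool, called after "Call:" as name([rows], argument=value, ...), one row to a line, values as JSON. drive_tool: Moves the arm, as the interface text tells. Its arguments: {"type":"object","properties":{"moves":{"type":"array","items":{"type":"array"}},"fingers":{"type":"number"},"squeeze":{"type":"number"}},"required":["moves"]}

```bash
mkdir -p pics; ls; python3 - <<'E'
from bench import r
import cv2,pickle
print(r.sense())
for n in("side","top"):
    s=r.snapshot(n); pickle.dump(s,open(n+".pkl","wb"))
    cv2.imwrite(f"pics/{n}0.png",cv2.cvtColor(s["pixels"],cv2.COLOR_RGB2BGR))
    print({k:v for k,v in s.items() if k!="pixels"})
E
```

```text
pics
{'time': 0.0, 'joint_pos': array([ 6.42642376e+01,  7.51495189e+00,  8.53308093e+01,  1.75626479e-03,
        8.72612949e+01, -4.89243907e+00]), 'qd': array([ 0.05815521,  0.06310515, -0.00480152, -0.05745543, -0.02885589,
        0.0714104 ]), 'joint_efforts': array([-1.47740418e-03, -5.69388986e+01, -5.00555956e+01, -3.67867324e-04,
        1.46347174e-02, -4.48419814e-05]), 'tool_pos': array([213.22602038, 560.28052672, 252.23135938]), 'tcp_rot': array([-1.79893484e+02, -1.08780280e-02,  1.59156581e+02]), 'ft_force': array([ 0.41410742, -0.42827947,  0.12155899]), 'wrist_torque': array([-0.03314586, -0.00025516, -0.03905605]), 'finger_gap': 85.83215660845411}
{'camera_matrix': array([[355.45904264,   0.        , 258.84789411],
       [  0.        , 355.45904264, 195.99260202],
       [  0.        ,   0.        ,   1.        ]]), 'k1': -0.02697806905047591, 'xyz': array([ 572.01828036, -890.52566681,  892.46835215]), 'orientation': array([-1.30488910e+02,  5.67665679e-02,  3.05445648e+00])}
{'camera_matrix': array([[497.84816836,   0.        , 246.91986005],
       [  0.        , 497.84816836, 186.55898826],
       [  0.        ,   0.        ,   1.        ]]), 'k1': -0.17462476152230333, 'xyz': array([  41.77672216,  171.23654251, 1557.19495965]), 'orientation': array([-161.94964714,   -0.4673876 , -104.6690949 ])}
```

View pics/top0.png

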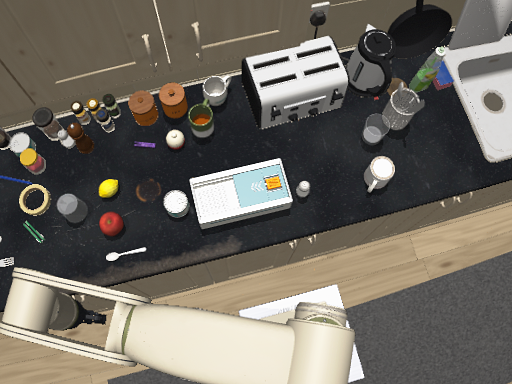

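View pics/side0.png

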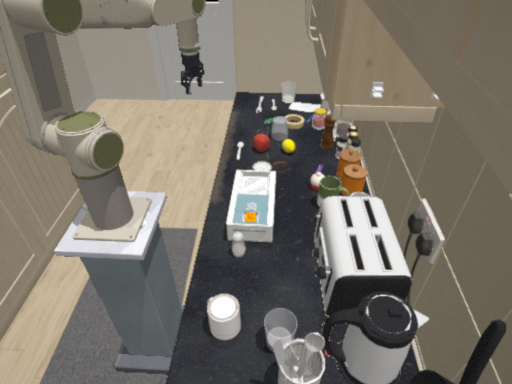

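The top view shows the box at about (240,193), with the orange catch near (273,183) and the chevrons pointing left in the image. The side view shows it at about (253,205), with the catch near (250,217). I'll enlarge both.

```bash
python3 - <<'E'
import cv2
a=cv2.imread("pics/top0.png")[150:240,180:320]; cv2.imwrite("pics/top0c.png",cv2.resize(a,None,fx=5.5,fy=5.5,interpolation=cv2.INTER_CUBIC))
a=cv2.imread("pics/side0.png")[160:250,210:300]; cv2.imwrite("pics/side0c.png",cv2.resize(a,None,fx=6.5,fy=6.5,interpolation=cv2.INTER_CUBIC))
E
```

```text
(no output)
```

View pics/top0c.png

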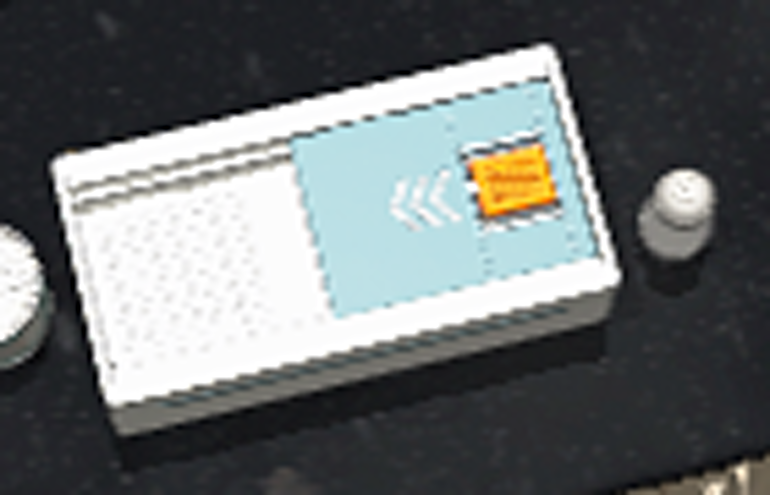

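View pics/side0c.png

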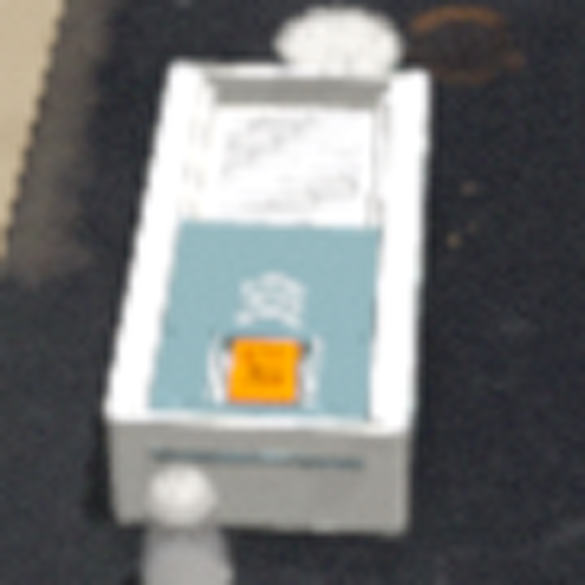

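```bash
cat > h.py <<'E'
import numpy as np,pickle
from scipy.spatial.transform import Rotation as R
from scipy.optimize import least_squares
def proj(s,P):
    Rc=R.from_euler('xyz',s["orientation"],degrees=True).as_matrix()
    c=(np.atleast_2d(P)-s["xyz"])@Rc
    a=c[:,:2]/c[:,2:]; a=a*(1+s["k1"]*(a**2).sum(1,keepdims=True))
    K=s["camera_matrix"]; return np.c_[a[:,0]*K[0,0]+K[0,2],a[:,1]*K[1,1]+K[1,2]]
def ray_at(s,uv,z):
    f=lambda p:(proj(s,[[p[0],p[1],z]])[0]-uv)
    return least_squares(f,[500,0]).x
def box2w(p,B):
    t=np.radians(p[2]);c,n=np.cos(t),np.sin(t);B=np.atleast_2d(np.array(B,float))
    return np.c_[p[0]+c*B[:,0]-n*B[:,1],p[1]+n*B[:,0]+c*B[:,1],B[:,2]]
E
python3 - <<'E'
from h import *
T=pickle.load(open("top.pkl","rb"));S=pickle.load(open("side.pkl","rb"))
tt=[((52,160),(75,148,82)),((550,45),(75,-148,82)),((618,280),(-75,-148,82)),((112,405),(-75,148,82)),((513,181),(0,-105,79)),((292,138),(56,13.5,76)),((333,316),(-56,13.5,76))]
ss=[((172,66),(-75,148,82)),((430,72),(75,148,82)),((108,418),(-75,-148,82)),((412,428),(75,-148,82)),((265,371),(0,-105,79)),((405,530),(75,-148,0)),((115,522),(-75,-148,0))]
tu=np.array([[180+(a[0]+.5)/5.5-.5,150+(a[1]+.5)/5.5-.5] for a,_ in tt]);su=np.array([[210+(a[0]+.5)/6.5-.5,160+(a[1]+.5)/6.5-.5] for a,_ in ss])
tb=[b for _,b in tt];sb=[b for _,b in ss]
ft=lambda p:(proj(T,box2w(p,tb))-tu).ravel(); fs=lambda p:(proj(S,box2w(p,sb))-su).ravel()
for f in(ft,fs,lambda p:np.r_[ft(p),fs(p)]):
    q=least_squares(f,[550,0,0],loss='soft_l1'); print(q.x,np.abs(f(q.x)).max(),box2w(q.x,[[0,-105,79],[0,-105-23.5,79],[0,25,79]]))
print(f(q.x).reshape(-1,2).round(1))
def w(s,u,z):return ray_at(s,u,z)
print("catch top/side",w(T,tu[4],79),w(S,su[4],79))
print("shaker",w(T,(180+687/5.5,150+190/5.5),90))
E
```

```text
[499.52137816  59.88569848  -0.51510097] 0.8431469666962244 [[498.57741904 -45.1100583   79.        ]
 [498.366152   -68.60910863  79.        ]
 [499.74613033  84.88468819  79.        ]]
[498.93162621  63.35090326  -0.53295966] 1.6155428274969097 [[497.9549407  -41.64455419  79.        ]
 [497.73634918 -65.14353753  79.        ]
 [499.16417037  88.3498217   79.        ]]
[499.30489076  60.77201109  -0.57306011] 2.2063217089195746 [[498.25472076 -44.22273708  79.        ]
 [498.01968271 -67.72156167  79.        ]
 [499.55493124  85.77076065  79.        ]]
[[-0.4 -0.3]
 [ 0.1 -0.6]
 [ 0.5  0.6]
 [-1.   0.3]
 [-0.2 -0.2]
 [-0.9  0.1]
 [ 0.1  1. ]
 [ 0.3 -0.2]
 [-0.4  0.3]
 [-0.1  0.1]
 [-0.2  0.6]
 [ 0.1 -0.3]
 [ 0.2  2.2]
 [ 0.3  1.3]]
catch top/side [497.32863676 -44.53355025] [498.01767718 -45.43199125]
shaker [ 462.43130089 -137.9407233 ]
```

Call:
drive_tool([
  [[8,-20,0],-4],
  [[24,-50,0],-11],
  [[40,-85,0],-18],
  [[56,-118,0],-25],
  [[72,-152,0],-32],
  [[88,-186,0],-39],
  [[104,-220,0],-46],
  [[120,-253,0],-53],
], fingers=0, squeeze=40)

```text
time: 0.77
tool_pos: [333.6, 305.9, 252.9]
tcp_rot: [-180.0, 0.0, 105.8]
ft_force: [1.0, 1.2, 0.0]
finger_gap: 0.1
```

Call:
drive_tool([
  [[16,-34,0],-5],
  [[32,-68,0],-10],
  [[48,-102,0],-15],
  [[64,-136,0],-16.7],
  [[82,-170,0],-16.7],
  [[100,-205,0],-16.7],
  [[116,-240,0],-16.7],
  [[132,-275,0],-16.7],
])

```text
time: 1.43
tool_pos: [465.7, 30.8, 253.1]
tcp_rot: [-180.0, -0.0, 89.4]
ft_force: [-0.0, 0.9, 1.1]
finger_gap: -0.0
```

Call:
drive_tool([
  [[10,-25,0],0],
  [[22,-52,0],0],
  [[32.5,-75,0],0],
  [[32.5,-75,-30],0],
  [[32.5,-75,-60],0],
  [[32.5,-75,-90],0],
  [[32.5,-75,-115],0],
  [[32.5,-75,-125],0],
])

```text
time: 2.1
tool_pos: [495.1, -41.8, 123.6]
tcp_rot: [-179.6, -0.1, 89.4]
ft_force: [-0.9, -0.0, -0.1]
finger_gap: 0.4
```

```bash
python3 - <<'E'
from bench import r
import cv2,pickle
for n in("side","top"):
    s=r.snapshot(n)
    a=cv2.cvtColor(s["pixels"],cv2.COLOR_RGB2BGR); a=a[130:250,190:320] if n=="side" else a[130:250,170:330]
    cv2.imwrite(f"pics/{n}1.png",cv2.resize(a,None,fx=4.8,fy=4.8,interpolation=cv2.INTER_CUBIC))
print(r.sense())
from h import *
S=pickle.load(open("side.pkl","rb"));print(proj(S,[[498,-42,106],[498,-42,79]]))
E
```

```text
{'time': 2.2, 'joint_pos': array([-1.07323980e+01, -2.38059683e+00,  1.09105248e+02, -2.56552770e-03,
        7.35764944e+01, -1.01871570e+01]), 'qd': array([ 0.00683667, -2.20633868, -3.50383318,  0.10378615,  1.69329712,
        0.02635723]), 'joint_efforts': array([-1.35878767e-01, -4.33671212e+01, -4.57479572e+01, -6.32956057e-03,
       -6.22994397e-01,  3.43343265e-05]), 'tool_pos': array([496.0013899 , -41.91437655, 125.83858959]), 'tcp_rot': array([-1.79703167e+02, -5.08433337e-02,  8.94553592e+01]), 'ft_force': array([-0.08317906,  0.76954284,  1.45949974]), 'wrist_torque': array([ 0.03633932, -0.01690546,  0.01838449]), 'finger_gap': 0.13340210917747214}
[[250.27866718 209.93556591]
 [250.41490362 215.9351873 ]]
```

View pics/side1.png

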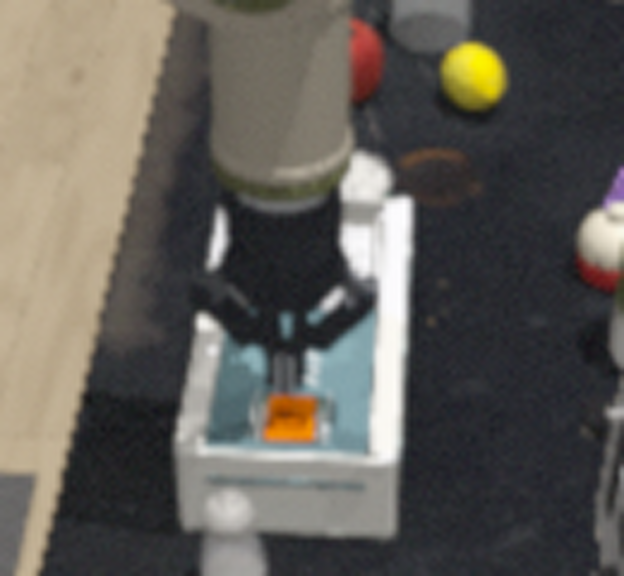

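View pics/top1.png

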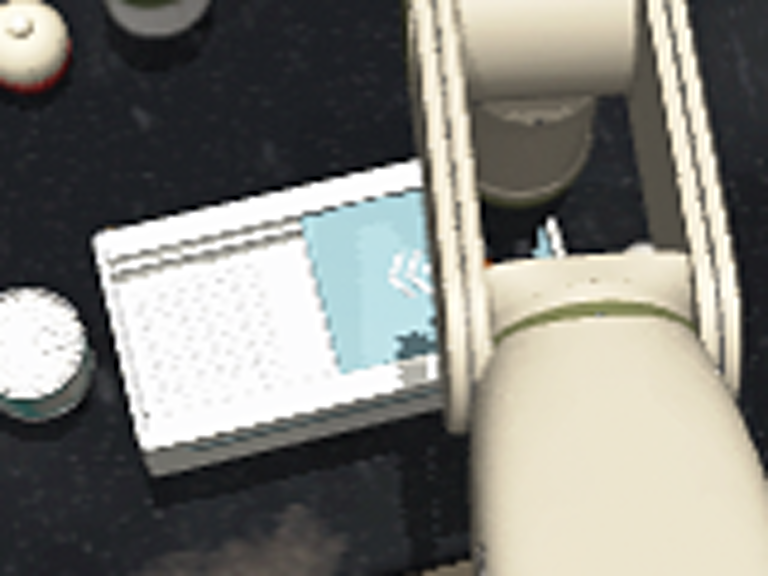

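Side view: the fingertip is at about (249,212), directly over the orange catch, close to where I predicted. I'll go down to just above it.

Call:
drive_tool([
  [[0,0,-6],0],
  [[0,0,-13],0],
  [[0,0,-19],0],
  [[0,0,-23],0],
  [[0,0,-23],0],
  [[0,0,-23],0],
  [[0,0,-23],0],
  [[0,0,-23],0],
])

```text
time: 2.87
tool_pos: [498.3, -42.3, 105.8]
tcp_rot: [180.0, 0.0, 89.5]
ft_force: [-0.2, -0.2, 0.6]
finger_gap: 0.1
```

Call:
drive_tool([
  [[0,0,-1],0],
  [[0,0,-2],0],
  [[0,0,-3],0],
  [[0,0,-4],0],
  [[0,0,-5],0],
  [[0,0,-6],0],
  [[0,0,-7],0],
  [[0,0,-7],0],
])

```text
time: 3.53
tool_pos: [498.0, -42.3, 98.2]
tcp_rot: [180.0, 0.0, 89.5]
ft_force: [-1.1, 1.2, 2.3]
finger_gap: -0.2
```

Call:
drive_tool([
  [[0,0,-1],0],
  [[0,0,-3],0],
  [[0,0,-4],0],
  [[0,0,-6],0],
  [[0,0,-7],0],
  [[0,0,-8],0],
  [[0,0,-9],0],
  [[0,0,-9],0],
])

```text
time: 4.2
tool_pos: [498.1, -42.3, 89.2]
tcp_rot: [180.0, 0.0, 89.5]
ft_force: [0.5, 0.3, 4.3]
finger_gap: -0.2
```

```bash
python3 - <<'E'
from bench import r
import cv2,numpy as np
F=[]
for i in range(4):
    s=r.snapshot("side"); q=r.sense(); F.append(q["ft_force"])
print(np.mean(F,0),np.array(F).round(1),q["tool_pos"])
a=cv2.cvtColor(s["pixels"],cv2.COLOR_RGB2BGR)[190:240,220:290]
cv2.imwrite("pics/side2.png",cv2.resize(a,None,fx=10,fy=10,interpolation=cv2.INTER_CUBIC))
E
```

```text
[-1.03389527 -0.15999316  3.65032662] [[-1.2 -0.8  4.5]
 [-1.4 -0.3  3.7]
 [-0.2 -0.2  2.5]
 [-1.3  0.7  3.8]] [498.06365862 -42.27494827  89.41497354]
```

View pics/side2.png

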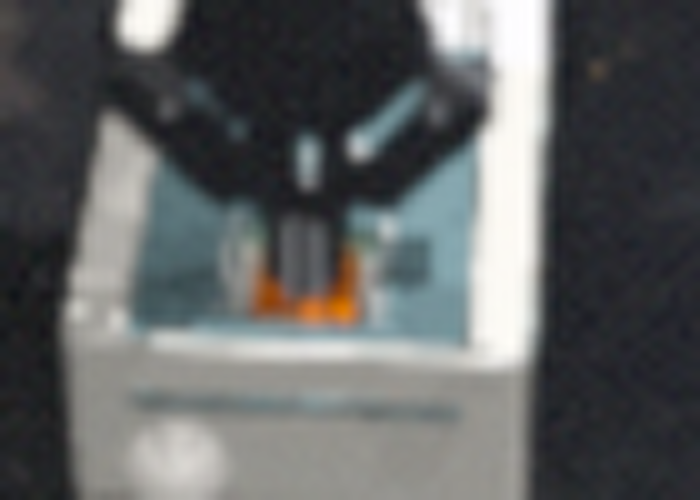

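The fingertip is in the opening with the catch going down under it: orange is still visible around (305,305), below the lid. The force is a bit low for 12 mm, so I'll press in small steps to find the bottom stop.

Call:
drive_tool([
  [[0,0,-0.5],0],
  [[0,0,-0.5],0],
  [[0,0,-1],0],
  [[0,0,-1],0],
  [[0,0,-1.5],0],
  [[0,0,-1.5],0],
  [[0,0,-1.5],0],
  [[0,0,-1.5],0],
])

```text
time: 5.07
tool_pos: [498.1, -42.3, 87.9]
tcp_rot: [180.0, 0.0, 89.5]
ft_force: [0.1, -0.6, 3.4]
finger_gap: -0.2
```

```bash
cat > f.py <<'E'
from bench import r
import numpy as np
F=[]
for i in range(8):
    r.snapshot("side"); q=r.sense(); F.append(q["ft_force"])
print(np.mean(F,0),q["tool_pos"],q["time"])
E
python3 f.py
```

```text
[-0.29236964 -0.12323735  4.17081657] [498.04572453 -42.26954054  87.83505023] 5.4667
```

Call:
drive_tool([
  [[0,0,-0.3],0],
  [[0,0,-0.6],0],
  [[0,0,-0.9],0],
  [[0,0,-1.2],0],
  [[0,0,-1.2],0],
  [[0,0,-1.2],0],
  [[0,0,-1.2],0],
  [[0,0,-1.2],0],
])

```text
time: 6.13
tool_pos: [498.1, -42.3, 87.0]
tcp_rot: [180.0, 0.0, 89.5]
ft_force: [-1.7, 0.5, 8.2]
finger_gap: 0.0
```

```bash
python3 f.py
```

```text
[-1.77647578  0.3204764   8.44578426] [498.07929129 -42.26640779  86.9947942 ] 6.5333
```

The bottom stop is at TCP 87.0, so the fingertip is at 65 mm, as modelled. I'll back off 1.5 mm and start pushing.

Call:
drive_tool([
  [[0,0,1.5],0],
  [[0,2,1.5],0],
  [[0,4,1.5],0],
  [[0,6,1.5],0],
  [[0,8,1.5],0],
  [[0,9,1.5],0],
  [[0,10,1.5],0],
  [[0,11,1.5],0],
])

```text
time: 7.2
tool_pos: [497.9, -31.2, 88.0]
tcp_rot: [-180.0, 0.0, 89.5]
ft_force: [-0.3, -3.4, 5.4]
finger_gap: -0.1
```

Call:
drive_tool([
  [[0,1,0],0],
  [[0,2,0],0],
  [[0,3,0],0],
  [[0,4,0],0],
  [[0,5,0],0],
  [[0,6,0],0],
  [[0,7,0],0],
  [[0,8,0],0],
])

```text
time: 7.87
tool_pos: [497.9, -23.2, 88.1]
tcp_rot: [-180.0, 0.0, 89.5]
ft_force: [0.9, -5.0, 4.0]
finger_gap: 0.3
```

```bash
python3 - <<'E'
from bench import r
import cv2,numpy as np
F=[]
for i in range(4):
    s=r.snapshot("side"); q=r.sense(); F.append(q["ft_force"])
print(np.mean(F,0),q["tool_pos"])
a=cv2.cvtColor(s["pixels"],cv2.COLOR_RGB2BGR)[190:240,220:290]
cv2.imwrite("pics/side3.png",cv2.resize(a,None,fx=10,fy=10,interpolation=cv2.INTER_CUBIC))
E
```

```text
[-0.33039523 -3.91650198  3.77196014] [497.92899978 -23.01792699  88.05427021]
```

View pics/side3.png

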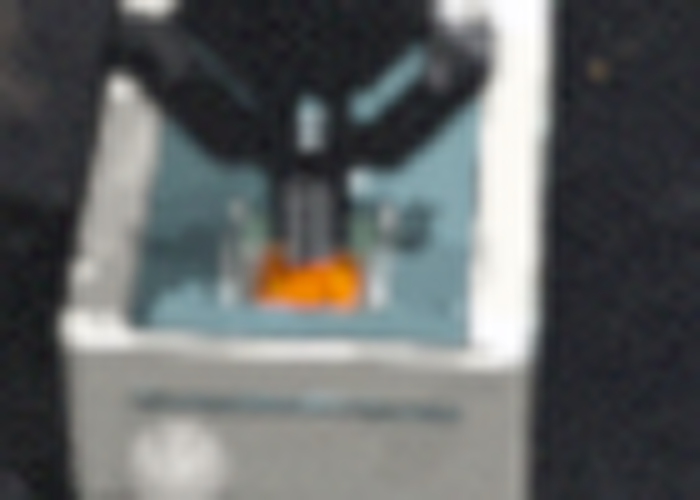

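The front edge of the lid's opening has moved from about y=325 to 308 in the crop, over the held catch, at about 4 N. I'll keep pushing.

Call:
drive_tool([
  [[0,2,0],0],
  [[0,5,0],0],
  [[0,9,0],0],
  [[0,13,0],0],
  [[0,17,0],0],
  [[0,21,0],0],
  [[0,25,0],0],
  [[0.3,29,0],0],
])

```text
time: 8.73
tool_pos: [498.1, 6.3, 88.0]
tcp_rot: [-180.0, -0.0, 89.5]
ft_force: [0.1, -2.7, 1.8]
finger_gap: 0.2
```

Call:
drive_tool([
  [[0,4,0],0],
  [[0,8,0],0],
  [[0,12,0],0],
  [[0,16,0],0],
  [[0,20,0],0],
  [[0.3,24,0],0],
  [[0.3,28,0],0],
  [[0.3,32,0],0],
])

```text
time: 9.4
tool_pos: [498.4, 38.3, 88.0]
tcp_rot: [-180.0, -0.0, 89.5]
ft_force: [-0.4, -1.9, 0.5]
finger_gap: 0.4
```

Call:
drive_tool([
  [[0,4,0],0],
  [[0,8,0],0],
  [[0,12,0],0],
  [[0,16,0],0],
  [[0,20,0],0],
  [[0.3,24,0],0],
  [[0.3,28,0],0],
  [[0.3,32,0],0],
])

```text
time: 10.07
tool_pos: [498.8, 70.2, 88.0]
tcp_rot: [-180.0, -0.0, 89.5]
ft_force: [0.2, -1.2, -0.5]
finger_gap: -0.2
```

Lid travel is now about 100 mm. I'll approach the stop slowly.

Call:
drive_tool([
  [[0,3,0],0],
  [[0,6,0],0],
  [[0,9,0],0],
  [[0.2,12,0],0],
  [[0.2,15,0],0],
  [[0.2,17,0],0],
  [[0.2,19,0],0],
  [[0.2,20,0],0],
])

```text
time: 10.73
tool_pos: [499.0, 90.0, 88.0]
tcp_rot: [-180.0, -0.0, 89.5]
ft_force: [0.4, -1.5, -0.6]
finger_gap: 0.0
```

Call:
drive_tool([
  [[0,1,0],0],
  [[0,2,0],0],
  [[0,3,0],0],
  [[0,4,0],0],
  [[0,4.5,0],0],
  [[0,5,0],0],
  [[0,5.5,0],0],
  [[0,6,0],0],
])

```text
time: 11.4
tool_pos: [499.1, 95.7, 88.1]
tcp_rot: [-180.0, 0.0, 89.5]
ft_force: [-1.7, -1.1, -0.1]
finger_gap: 0.1
```

```bash
python3 - <<'E'
from bench import r
import cv2,numpy as np
s=r.snapshot("side"); q=r.sense()
print(q["ft_force"],q["tool_pos"])
a=cv2.cvtColor(s["pixels"],cv2.COLOR_RGB2BGR)[150:250,200:300]
cv2.imwrite("pics/side4.png",cv2.resize(a,None,fx=6,fy=6,interpolation=cv2.INTER_CUBIC))
E
```

```text
[-0.09186593 -1.48154194 -0.65547363] [499.06354656  95.83280792  88.0923255 ]
```

View pics/side4.png

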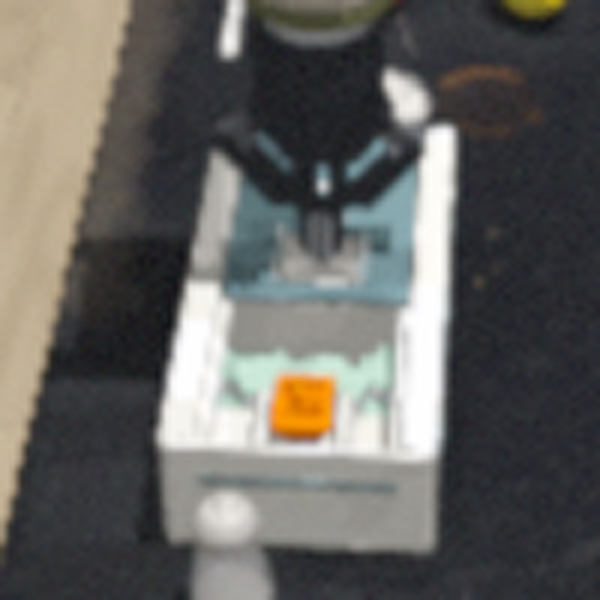

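The catch is up at about (303,405) and the lid's near edge is at y≈298 in the crop. I'll push on gently until the stop is felt.

Call:
drive_tool([
  [[0,0.5,0],0],
  [[0,1,0],0],
  [[0,1.5,0],0],
  [[0,2,0],0],
  [[0,2.5,0],0],
  [[0,3,0],0],
  [[0,3.5,0],0],
  [[0,4,0],0],
])

```text
time: 12.12
tool_pos: [499.0, 99.6, 88.1]
tcp_rot: [-180.0, 0.0, 89.5]
ft_force: [0.2, -4.4, 0.9]
finger_gap: 0.3
```

Call:
drive_tool([
  [[0,0.3,0],0],
  [[0,0.6,0],0],
  [[0,0.9,0],0],
  [[0,1.2,0],0],
  [[0,1.4,0],0],
  [[0,1.6,0],0],
  [[0,1.8,0],0],
  [[0,2,0],0],
])

```text
time: 12.78
tool_pos: [498.9, 99.9, 88.1]
tcp_rot: [-180.0, 0.2, 89.4]
ft_force: [-2.7, -12.8, 2.0]
finger_gap: 0.1
```

The stop is felt: −13 N with no further travel. I'll back off within the opening and lift clear.

Call:
drive_tool([
  [[0,-2,0],0],
  [[0,-5,0],0],
  [[0,-8,0],0],
  [[0,-10,0],0],
  [[0,-10,4],0],
  [[0,-10,14],0],
  [[0,-10,30],0],
  [[0,-10,50],0],
])

```text
time: 13.45
tool_pos: [498.2, 91.8, 138.3]
tcp_rot: [-179.9, -0.0, 89.5]
ft_force: [-0.4, -0.9, 0.5]
finger_gap: -0.3
```

Call:
drive_tool([
  [[0,0,20],0],
  [[0,0,45],0],
  [[0,0,75],0],
  [[0,0,100],0],
  [[-20,35,115],0],
  [[-40,70,115],0],
  [[-60,105,115],0],
  [[-80,140,115],0],
])

```text
time: 14.12
tool_pos: [418.4, 233.2, 255.0]
tcp_rot: [179.9, -0.1, 89.4]
ft_force: [0.7, 0.4, 0.3]
finger_gap: -0.2
```

Call:
drive_tool([
  [[-15,35,0],0],
  [[-30,70,0],0],
  [[-45,105,0],0],
  [[-55,135,0],0],
  [[-60,150,0],0],
  [[-60,150,0],0],
  [[-60,150,0],0],
  [[-60,150,0],0],
])

```text
time: 14.78
tool_pos: [359.3, 381.3, 253.6]
tcp_rot: [180.0, 0.0, 89.5]
ft_force: [0.0, -0.0, 0.6]
finger_gap: 0.0
```

```bash
python3 - <<'E'
from bench import r
import cv2,numpy as np
s=r.snapshot("side"); t=r.snapshot("top"); q=r.sense()
print(q["ft_force"],q["tool_pos"],q["time"])
from h import *
p=[499.3,60.3,-.55]
B=[[0,x,76] for x in(-12.5,-11.5)]
print("lid near edge pred y (full open, 12mm short)",proj(s,box2w(p,[[0,-12.5,76],[0,-24.5,76]])),proj(t,box2w(p,[[0,-12.5,76],[0,-24.5,76]])))
a=cv2.cvtColor(s["pixels"],cv2.COLOR_RGB2BGR)[150:250,200:300]
b=cv2.cvtColor(t["pixels"],cv2.COLOR_RGB2BGR)
cv2.imwrite("pics/side5.png",cv2.resize(a,None,fx=6,fy=6,interpolation=cv2.INTER_CUBIC))
cv2.imwrite("pics/top5.png",b)
E
```

```text
[-0.10501228  0.4478858  -0.02488076] [359.60367611 380.85777091 253.45180809] 14.8833
lid near edge pred y (full open, 12mm short) [[252.59115763 198.86210183]
 [252.32825208 201.11860243]] [[244.19823793 189.28323215]
 [247.92312105 188.40046624]]
```

View pics/side5.png

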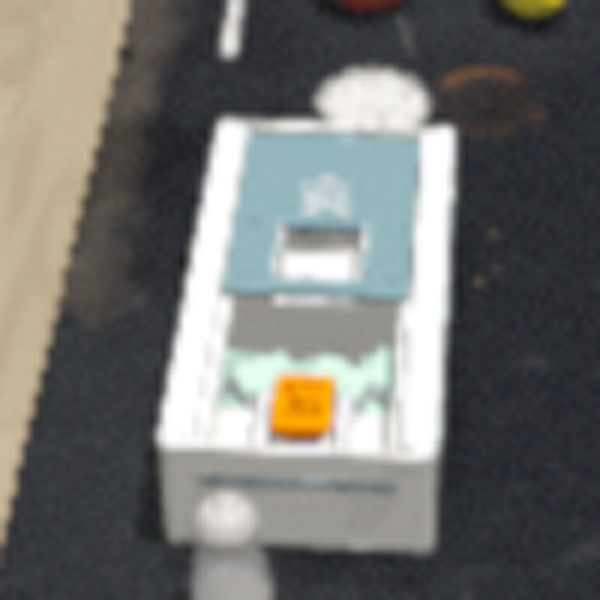

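View pics/top5.png

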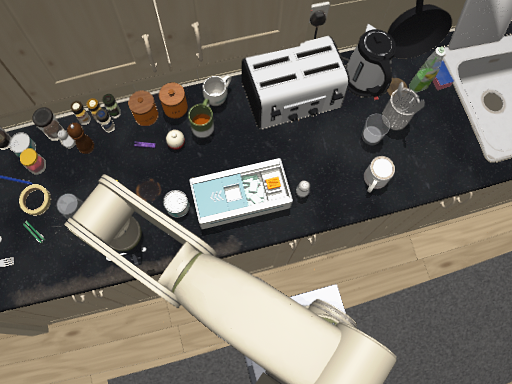

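The lid is flat against the far end: its near edge is at row ≈198.7 in the side view, against 198.9 predicted for fully open. The catch is up, the hand is clear and the other things haven't moved.

```bash
python3 -c "
from bench import r
print(r.hand_in())"
```

```text
the job is handed in; nothing more can be done
None
```

The tablet box is open, and I handed the job in at about 14.9 s of the 38 s allowed; `hand_in` gives no verdict.

**What I did:** With the gripper closed, I pressed the catch to its bottom stop (about 8 N). I backed off 1.5 mm so it stayed pressed about 12.5 mm deep, and pushed the lid over it with about 1 to 5 N. I kept pushing until the far stop was felt at about 13 N, then backed off inside the opening and lifted clear.

**Last checks:**
- **Lid:** it lies flat at the far end. Its near edge is at row 198.7 in the side picture, against 198.9 predicted for fully open; 12 mm short would be 201.1.
- **Catch:** it is visibly up again behind the lid.
- **Other things:** those in view stand where they were. In the last top picture the arm hides the apple, lemon and spoon, but the hand stayed at least 230 mm above the worktop whenever it was off the box.
- **Hand:** it is clear, about 250 mm up, with the force reading near zero.

**Disagreements:**
- **Camera positions:** the two cameras' separate fits of the box differed by about 3 mm along its length. The side view's lower corners, which I read off less accurately, caused most of that. Their direct readings of the catch agreed to about 1 mm.
- **Catch force:** partway through the press, the measured force was about 1 N below the spring figures. I therefore found the bottom stop by feel, and it was at the expected height.

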